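# Flip the tag of the full biscuit tray

### The job

Three trays stand on the pastry bench, one full of biscuits, one partly filled and one empty, each with a flip tag in front of it. With light pushes of the fingertips, without gripping it, flip the paddle of the full tray's tag right over its pivot so that it lies flat on the tray's side and shows its other face. Do not shove, tip or lift its stand, and leave the other tags, the nozzle, jar, bowl and spatula alone.

Things in the scene. Friction and masses are not known exactly. Their poses are not given: they have to be found in the camera images.
- tray_full: the shallow steel baking tray that is full of biscuits: twelve round biscuits, 33 mm across, in four rows of three. 200 mm (along its x) by 170 mm (y), 16 mm high, heavy, does not move. Origin: centre of its underside.
- stand_full: stand of the flip tag in front of (on the robot's side of) the full tray, all three tags alike. A loose steel foot 80 (x) by 90 (y) by 15 mm and two uprights, 6 mm thick, at y = +-36 mm, up to 83 mm; about 0.85 kg. Origin: centre of the foot's underside; z up, x towards the tray, away from the robot. The hinge pin is 75 mm above the origin, along y.
- paddle_full (a joint): angle of that tag's white paddle (56 mm wide, 5 thick) about the pin: 0 = level, free edge 70 mm from the pin on the robot's side, face with black bar up; pi/2 = upright; pi = level on the tray's side, face with black disc up. Stops at -0.25 and pi+0.25; starts at 0 to 0.3. Stays where left; under 2 N at the edge turns it. A tail 30 by 30 mm sticks out past the pin; pressing it down raises the paddle.
- edge_full (a point): middle of the free edge of the full tray's paddle, 70 mm from the pin; turns with the paddle: its x points from this edge to the pin, its y along the pin.
- tray_half: the shallow steel baking tray that is partly filled: five biscuits at its far end, bare parchment nearer the robot. 200 mm (along its x) by 170 mm (y), 16 mm high, heavy, does not move. Origin: centre of its underside.
- stand_half: stand of the flip tag in front of (on the robot's side of) the half tray, all three tags alike. A loose steel foot 80 (x) by 90 (y) by 15 mm and two uprights, 6 mm thick, at y = +-36 mm, up to 83 mm; about 0.85 kg. Origin: centre of the foot's underside; z up, x towards the tray, away from the robot. The hinge pin is 75 mm above the origin, along y.
- paddle_half (a joint): angle of that tag's white paddle (56 mm wide, 5 thick) about the pin: 0 = level, free edge 70 mm from the pin on the robot's side, face with black bar up; pi/2 = upright; pi = level on the tray's side, face with black disc up. Stops at -0.25 and pi+0.25; starts at 0 to 0.3. Stays where left; under 2 N at the edge turns it. A tail 30 by 30 mm sticks out past the pin; pressing it down raises the paddle.
- edge_half (a point): middle of the free edge of the half tray's paddle, 70 mm from the pin; turns with the paddle: its x points from this edge to the pin, its y along the pin.
- tray_empty: the shallow steel baking tray that is empty: bare parchment only. 200 mm (along its x) by 170 mm (y), 16 mm high, heavy, does not move. Origin: centre of its underside.
- stand_empty: stand of the flip tag in front of (on the robot's side of) the empty tray, all three tags alike. A loose steel foot 80 (x) by 90 (y) by 15 mm and two uprights, 6 mm thick, at y = +-36 mm, up to 83 mm; about 0.85 kg. Origin: centre of the foot's underside; z up, x towards the tray, away from the robot. The hinge pin is 75 mm above the origin, along y.
- paddle_empty (a joint): angle of that tag's white paddle (56 mm wide, 5 thick) about the pin: 0 = level, free edge 70 mm from the pin on the robot's side, face with black bar up; pi/2 = upright; pi = level on the tray's side, face with black disc up. Stops at -0.25 and pi+0.25; starts at 0 to 0.3. Stays where left; under 2 N at the edge turns it. A tail 30 by 30 mm sticks out past the pin; pressing it down raises the paddle.
- edge_empty (a point): middle of the free edge of the empty tray's paddle, 70 mm from the pin; turns with the paddle: its x points from this edge to the pin, its y along the pin.
- nozzle: bystander: piping nozzle, a steel cone 32 mm wide, 48 mm high, loose. Origin: centre of its underside.
- jar: bystander: small glass jar, 42 mm wide, 60 mm high, loose. Origin: centre of its underside.
- bowl: bystander: steel bowl, 140 mm wide, 65 mm high, loose. Origin: centre of its underside.
- spatula: bystander: wooden-handled spatula lying flat, 240 mm long, loose. Origin: about its middle.
Mind the look-alikes: they are no part of the job. Leave any red or yellow look-alike of the stand_half alone.

How it is judged:
By the outcome, as a careful person would: the job done as asked, in the order asked, and still so for the second after the job is handed in, with the robot touching nothing.
It also fails if it takes over 45 s, if anything falls off the work surface, if the arm or the gripper's body presses on something with over 40 N, if the wrist force passes 120 N, or if a joint passes its speed limit or range.

### The arm

A 6-joint arm with a two-finger parallel gripper is mounted at the origin on the work surface. World frame = base frame: x ahead of the robot, y to its left, z up, the work surface at z = 0. Lengths are in m, angles in rad, forces in N, time in s.
With the tool pointing down it reaches from about 0.35 to 0.775 m from the base axis. Payload 5.5 kg.
Tool frame: the origin (TCP) lies at the very end of the fingers, on their centre line; the grasp point (between the pads) lies 19 mm behind it (env.grip_point_offset is the distance from the TCP to the grasp point, in m); z points along the fingers, y is the line along which they close (so a half turn about z gives the same grasp; the last joint's range is limited). The gripper opens to 85 mm and grips with 20 to 120 N. Pads are 22 mm wide; open, the fingers measure 114 mm over their backs; the gripper's body (76 mm by 85 mm) begins 54 mm behind the grasp point. The pads swing forward as they close: fully open they stand 13 mm farther back than shut.
Start: joints at [1.023, 0.313, 0.046, 1.304, 0, 1.431], TCP at [0.228, 0.528, 0.231] pointing down, gripper open.
Joint ranges: [-2.76, 2.76], [-0.86, 1.69], [-1.03, 1.26], [-2.2, 2.34], [-1.47, 1.5], [-3.14, 3.14]. Speed limits (rad/s): [2.57, 2.57, 3.14, 3.14, 3.14, 3.14].

### API

Orientations are given as a unit quaternion [w, x, y, z].
In Python, from workcell import sensors, imaging, workorder, env gives the robot as it stands.
- The arm moves only by the shell command python3 -m handwheel 'ROWS' [FORCE]. ROWS is JSON, a list of rows, each a list of 5 numbers: the shift along the tool's x, y, z in mm, then the turn about the tool's z in rad, then the opening, from 0 (shut) to 1 (fully open). A call has 1 to 8 rows; each row is the pose to reach, as a shift and turn from the pose commanded when the call began, along the tool's axes at that moment; what a row does not reach only later rows make up. A row lasts 1/10 s, in which the tool goes at most 50 mm and 8.59 degrees, less where a joint would pass 70% of its speed; a pose out of reach is approached as far as the arm can. A call with a gripper value outside its range is refused whole. The fingers move at their own pace and stop on an object; FORCE is the grip in N (left out, the last holds). Time passes only in rows, so rows that repeat a pose let the fingers close. It gives the time, the measured TCP pose, the force, the opening and the grip force at its end, in the units of the state.
- sensors.get_state(): the state, without advancing time (a new reading comes with each control period).
- imaging.read_camera(name): name is "scene" or "top"; returns a dict with "color" (420x560x3 uint8, blue, green, red), "z_map" (420x560 float32, m along the optical axis (not along the pixel's ray), 0 where there is no reading), "fx", "fy", "cx", "cy" (pixels), "xyz" and "rotation" of the camera in the world. Camera axes: x right, y down, z forward; pixel columns grow to the right and rows downward; lengths in m; the calibration is good to about 2 mm. A picture is of the moment at which its call begins.
- workorder.hand_in(): hands the job in; it is judged then, once.
The state is a dict: "clock": time; "joint_pos": joint angles; "qvel": joint speeds; "tau": joint torques, N m; "tcp_pos": TCP position; "orientation": TCP orientation; "wrist_force": force on the tool from outside, world axes, zero at the start; "ft_torque": the same for the moment, N m; "finger_gap": finger opening in m; "grip_force": force on a finger pad.
Only numpy, scipy, OpenCV 4.12 (cv2) and the standard library are available. Lean on these libraries where they do the work, as an engineer would, in place of code of your own. Each camera call takes 0.05 s, during which the arm holds its last target. There are 200 camera calls.

## Working session

There is one attempt and no reset: what is moved stays moved. The work goes in short steps, Python scripts to look and compute and a shell command to move; the robot and the scene stay as the last step left them, time stands still between calls to the robot, and variables do not carry over. Pictures are saved under pics/ and viewed, at most 10 in all, crops included, and the job is handed in when it is done.

```bash
ls; mkdir -p pics; python3 - <<'E'
from workcell import sensors, imaging
import cv2,numpy as np
s=sensors.get_state();print(s)
for n in("scene","top"):
    c=imaging.read_camera(n);cv2.imwrite(f"pics/{n}0.png",c["color"]);np.savez(f"/tmp/{n}0.npz",**c)
    print(n,c["fx"],c["cx"],c["cy"],c["xyz"],c["rotation"])
E
```

```text
pics
{'clock': 0.0, 'joint_pos': array([1.02340777e+00, 3.14007232e-01, 4.49557702e-02, 1.30357795e+00,
       7.26148020e-06, 1.43122990e+00]), 'qvel': array([-0.00077263,  0.00070081,  0.00199529,  0.00034388,  0.00012866,
        0.00041833]), 'tau': array([ 1.48766694e-04, -4.80624783e+01,  2.98534513e+01,  1.92823517e-02,
       -2.02957240e-04,  8.97252363e-06]), 'tcp_pos': array([0.22777106, 0.52740517, 0.23039548]), 'orientation': array([-3.12076324e-04,  2.02500821e-01,  9.79281664e-01, -8.61782790e-04]), 'wrist_force': array([-0.72932015,  0.84691595,  0.32030017]), 'ft_torque': array([ 0.00434793,  0.01979858, -0.00575098]), 'grip_force': 0.0, 'finger_gap': 0.08550094422047096}
scene 522.1754981943186 280.8578274370827 211.1354819027313 [1.63721994 0.39478314 1.03719661] [-0.23579466  0.52359756  0.74208522 -0.34576872]
top 449.6382050461807 279.40403750596295 209.11255482465012 [0.45581343 0.01479706 1.19647244] [-0.02785377  0.71437171 -0.69823074  0.03702782]
```

View pics/top0.png

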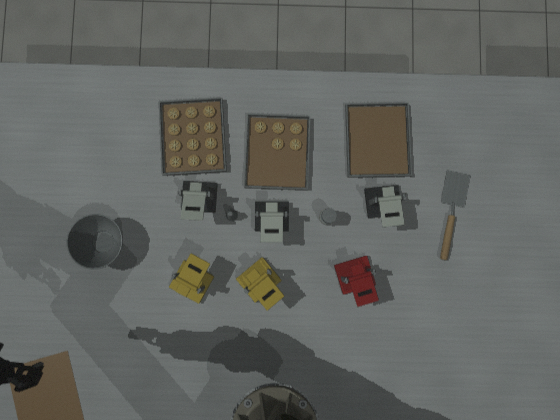

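View pics/scene0.png

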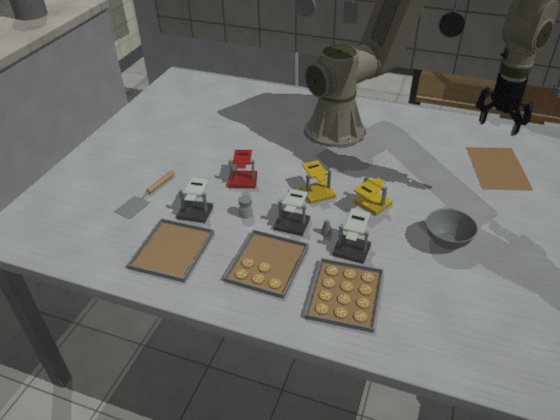

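The top view shows the full tray at about (194,137), with its tag at about (196,200). The white paddle runs towards the robot, down the image. The nozzle at (231,213) is right beside that tag, and the yellow look-alikes are at (191,278) and (262,283). The scene view shows the same tag at (354,230). Next I'll measure the paddle.

```bash
cat > h.py <<'E'
import numpy as np,cv2
from scipy.spatial.transform import Rotation as R
def cloud(c):
    z=np.asarray(c["z_map"],float);v,u=np.indices(z.shape)
    P=np.stack([(u-c["cx"])*z/c["fx"],(v-c["cy"])*z/c["fy"],z],-1)
    q=np.asarray(c["rotation"]);return P@R.from_quat(q[[1,2,3,0]]).as_matrix().T+c["xyz"]
E
python3 - <<'E'
from h import *
for n,(u0,u1,v0,v1) in {"top":(170,225,175,225),"scene":(325,378,200,268)}.items():
    c=np.load(f"/tmp/{n}0.npz");P=cloud(c);im=c["color"];hsv=cv2.cvtColor(im,cv2.COLOR_BGR2HSV)
    s=np.s_[v0:v1,u0:u1];Q=P[s];print(n,"table z",np.median(P[...,2]))
    hi=(Q[...,2]>.06)&(Q[...,2]<.2);A=Q[hi];V=hsv[s][hi][:,2]
    print("high px",len(A),A.min(0),A.max(0))
    w=A[V>120];m=w.mean(0);print("white",len(w),m)
    rect=cv2.minAreaRect(w[:,:2].astype(np.float32));print("rect",rect,cv2.boxPoints(rect))
    k=np.c_[w[:,:2]-m[:2],np.ones(len(w))];print("plane",np.linalg.lstsq(k,w[:,2],rcond=None)[0])
    f=(Q[...,2]>.008)&(Q[...,2]<.022);B=Q[f];print("foot",len(B),B.min(0),B.max(0))
c=np.load("/tmp/top0.npz");a=c["color"][165:235,160:245];b=np.load("/tmp/scene0.npz")["color"][195:275,310:395]
cv2.imwrite("pics/crop0.png",np.hstack([cv2.resize(a,(400,330),interpolation=2),cv2.resize(b,(350,330),interpolation=2)]))
P=cloud(c);z=P[...,2]
for n,(u,v) in dict(nozzle=(231,213),tray=(194,137)).items():print(n,P[v-3:v+4,u-3:u+4].reshape(-1,3).max(0),P[v,u])
m=(z>.008)&(z<.03);m[:95]=0;m[178:]=0;m[:,:155]=0;m[:,232:]=0;B=P[m];print(cv2.minAreaRect(B[:,:2].astype(np.float32)))
E
```

```text
top table z -0.0006593004078653264
high px 816 [0.52580618 0.17316453 0.06085888] [0.6216544 0.255738  0.0983872]
white 123 [0.57227859 0.21819265 0.08414472]
rect ((0.5744152069091797, 0.21608690917491913), (0.05508001148700714, 0.09387247264385223), 88.97197723388672) [[0.5269924  0.18939345]
 [0.6208498  0.18770923]
 [0.62183803 0.24278037]
 [0.5279806  0.24446459]]
plane [-0.26077805 -0.01760943  0.08414472]
foot 416 [0.55265538 0.16902216 0.00852667] [0.63414895 0.26061405 0.02136945]
scene table z 7.363835372642402e-05
high px 635 [0.52421858 0.17078916 0.06023849] [0.62854886 0.25453609 0.1007522 ]
white 514 [0.57560381 0.21407104 0.08382074]
rect ((0.5762622952461243, 0.21663975715637207), (0.07856601476669312, 0.10279055684804916), 74.30592346191406) [[0.516157   0.1927237 ]
 [0.61511546 0.16491877]
 [0.6363676  0.24055581]
 [0.5374091  0.26836073]]
plane [-0.26527071  0.02149304  0.08382074]
foot 979 [0.36983031 0.12723963 0.00800232] [0.69308119 0.28395236 0.02171996]
nozzle [0.56049252 0.13749774 0.05276898] [0.54841218 0.12423867 0.05276898]
tray [0.76423533 0.24376192 0.01423111] [0.7551999  0.23483345 0.00532772]
((0.7556889653205872, 0.24186764657497406), (0.20185136795043945, 0.17599642276763916), 5.143417835235596)
```

View pics/crop0.png

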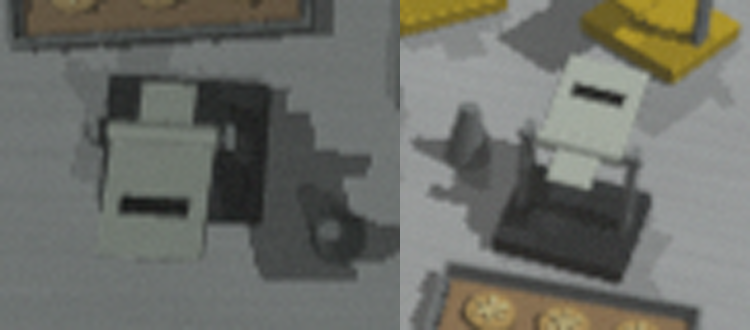

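The measurements fit the sizes given:

| Item | Measured |
|---|---|
| Pin | x≈0.594, y≈0.215 |
| Paddle face at the pin | z≈0.078 |
| Paddle angle | ≈0.26 rad |
| Stand yaw | ≈-2° |

The plan is to press the tail down with shut fingers, push the raised paddle over from the robot's side, then press it level.

```bash
python3 -m handwheel '[[-46,-13,0,-0.1,0],[-92,-26,0,-0.2,0],[-138,-39,0,-0.3,0],[-184,-52,0,-0.38,0],[-230,-65,0,-0.38,0],[-276,-78,0,-0.38,0],[-300,-85,0,-0.38,0],[-300,-85,0,-0.38,0]]' 20
```

```text
clock: 0.9
tcp_pos: [0.4722, 0.3284, 0.2305]
orientation: [-0.0, 0.016, 1.0, -0.0]
wrist_force: [-1.1, 0.3, -0.0]
finger_gap: -0.0002
grip_force: 0.0
```

```bash
python3 -m handwheel '[[-37,-27,0,0,0],[-74,-54,0,0,0],[-111,-81,0,0,0],[-148,-108,0,0,0],[-148,-108,40,0,0],[-148,-108,80,0,0],[-148,-108,120,0,0],[-148,-108,120,0,0]]'; python3 - <<'E'
from workcell import imaging
import cv2,numpy as np
from h import *
a=imaging.read_camera("scene");t=imaging.read_camera("top")
cv2.imwrite("pics/c1.png",np.hstack([cv2.resize(a["color"][170:280,300:410],(400,400),interpolation=2),cv2.resize(t["color"][140:250,140:250],(400,400),interpolation=2)]))
E
```

```text
clock: 1.7
tcp_pos: [0.6093, 0.2185, 0.1045]
orientation: [-0.006, 0.014, 1.0, -0.001]
wrist_force: [-0.5, -0.0, -1.1]
finger_gap: 0.0002
grip_force: 0.0
```

View pics/c1.png

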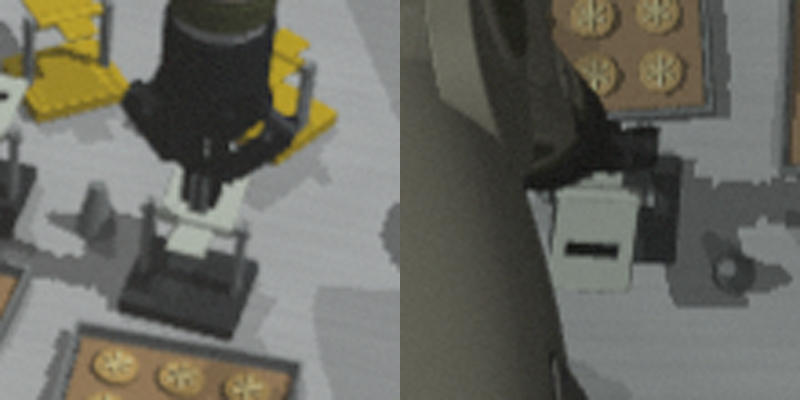

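The scene crop (left) shows the shut, narrow fingertips at about (203,200), just above the paddle and tail and between the uprights. The tail is at (187,235). The top crop is mostly hidden by the arm. Before pressing, I'll check that the arm has settled.

```bash
python3 -m handwheel '[[0,0,0,0,0],[0,0,0,0,0],[0,0,0,0,0]]'
```

```text
clock: 2.1
tcp_pos: [0.6159, 0.2193, 0.1136]
orientation: [0.002, 0.014, 1.0, 0.0]
wrist_force: [-0.4, 0.1, -0.5]
finger_gap: -0.0002
grip_force: 0.0
```

```bash
python3 -m handwheel '[[0,-3,10,0,0],[0,-3,20,0,0],[0,-3,27,0,0],[0,-3,33,0,0],[0,-3,38,0,0],[0,-3,42,0,0],[0,-3,45,0,0],[0,-3,45,0,0]]'; python3 -m handwheel '[[0,0,1,0,0],[0,0,2,0,0],[0,0,3,0,0],[0,0,4,0,0],[0,0,5,0,0],[0,0,5,0,0]]';  python3 - <<'E'
from workcell import imaging
import cv2,numpy as np
from h import *
a=imaging.read_camera("scene")
cv2.imwrite("pics/c2.png",cv2.resize(a["color"][170:280,300:410],(500,500),interpolation=2))
E
```

```text
clock: 2.9
tcp_pos: [0.615, 0.2159, 0.0663]
orientation: [0.0, 0.014, 1.0, 0.0]
wrist_force: [1.3, -0.0, -0.4]
finger_gap: 0.0007
grip_force: 0.3
clock: 3.5
tcp_pos: [0.6146, 0.2158, 0.0611]
orientation: [-0.0, 0.014, 1.0, 0.0]
wrist_force: [1.3, -0.6, 1.5]
finger_gap: 0.0001
grip_force: 1.0
```

View pics/c2.png

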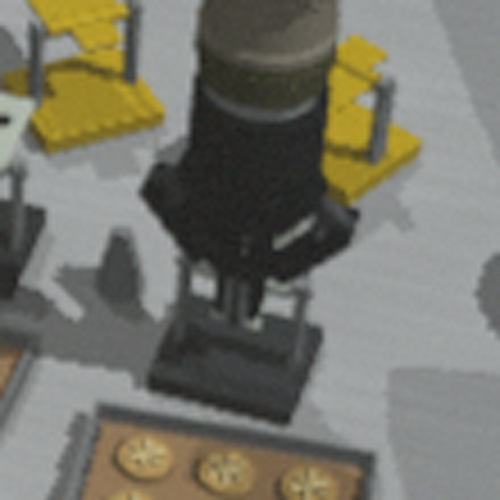

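The fingertips at about (240,300) are pressing the tail down between the uprights. Part of the paddle shows raised behind the gripper at (290,235), and the force is about 1.5 N. Now I'll go up and back to the robot's side.

```bash
python3 -m handwheel '[[0,0,-25,0,0],[0,0,-60,0,0],[0,0,-100,0,0],[0,0,-140,0,0],[40,0,-150,0,0],[80,0,-150,0,0],[110,0,-150,0,0],[110,0,-150,0,0]]'; python3 - <<'E'
from workcell import imaging
import cv2,numpy as np
from h import *
a=imaging.read_camera("scene");P=cloud(a)
cv2.imwrite("pics/c3.png",cv2.resize(a["color"][170:280,300:410],(500,500),interpolation=2))
s=np.s_[205:250,325:380];Q=P[s];V=cv2.cvtColor(a["color"],cv2.COLOR_BGR2GRAY)[s]
m=(Q[...,2]>.08)&(Q[...,2]<.16)&(V>110);A=Q[m];print(len(A),A.min(0),A.max(0));print(A[np.argmax(A[:,2])])
E
```

```text
clock: 4.35
tcp_pos: [0.4998, 0.2188, 0.211]
orientation: [-0.002, 0.013, 1.0, -0.0]
wrist_force: [-0.0, 0.7, 0.8]
finger_gap: 0.0001
grip_force: 0.0
442 [0.56011495 0.17487998 0.0800837 ] [0.6072288  0.2511354  0.14005513]
[0.56854658 0.20941558 0.14005513]
```

View pics/c3.png

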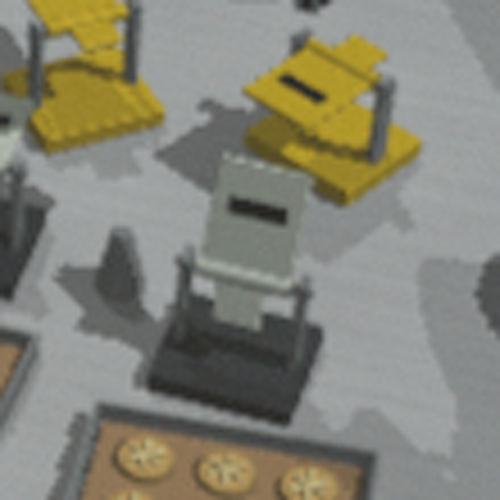

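The paddle at (258,205) now stands at about 60°, with its edge near x=0.563, z=0.139. The stand hasn't moved, and the bar face is still visible. Next I'll descend on the robot's side and push it over.

```bash
python3 -m handwheel '[[0,-2,30,0,0],[0,-2,60,0,0],[0,-2,90,0,0],[0,-2,104,0,0],[0,-2,104,0,0],[-15,-2,104,0,0],[-28,-2,104,0,0],[-38,-2,104,0,0]]'; python3 -m handwheel '[[-10,0,0,0,0],[-20,0,0,0,0],[-30,0,0,0,0],[-40,0,0,0,0],[-48,0,0,0,0],[-56,0,0,0,0],[-64,0,0,0,0],[-64,0,0,0,0]]'
```

```text
clock: 5.2
tcp_pos: [0.5446, 0.2159, 0.1081]
orientation: [0.001, 0.014, 1.0, 0.0]
wrist_force: [-0.1, 0.2, 0.1]
finger_gap: 0.0001
grip_force: 0.0
clock: 6.0
tcp_pos: [0.6079, 0.2139, 0.1072]
orientation: [0.0, 0.014, 1.0, 0.0]
wrist_force: [0.3, 0.1, -0.3]
finger_gap: -0.0001
grip_force: 0.0
```

```bash
python3 -m handwheel '[[-8,0,4,0,0],[-15,0,8,0,0],[-21,0,12,0,0],[-26,0,17,0,0],[-29,0,21,0,0],[-30,0,25,0,0],[-30,0,28,0,0],[-30,0,28,0,0]]'; python3 -m handwheel '[[0,0,0,0,0],[0,0,0,0,0],[0,0,0,0,0]]'
```

```text
clock: 6.8
tcp_pos: [0.6362, 0.2131, 0.0787]
orientation: [-0.0, 0.014, 1.0, -0.0]
wrist_force: [-0.1, 0.1, -0.3]
finger_gap: -0.0001
grip_force: 0.0
clock: 7.1
tcp_pos: [0.6366, 0.2133, 0.0796]
orientation: [0.0, 0.014, 1.0, 0.0]
wrist_force: [0.5, -0.5, 0.0]
finger_gap: -0.0001
grip_force: 0.0
```

```bash
python3 -m handwheel '[[0,0,1,0,0],[0,0,2,0,0],[0,0,2,0,0],[0,0,-20,0,0],[0,0,-60,0,0],[0,0,-100,0,0],[40,0,-130,0,0],[80,0,-130,0,0]]'; python3 -m handwheel '[[40,0,-20,0,0],[80,0,-20,0,0],[100,0,-20,0,0],[100,0,-20,0,0],[100,0,-20,0,0]]'; python3 - <<'E'
from workcell import imaging
import cv2,numpy as np
from h import *
a=imaging.read_camera("scene");P=cloud(a)
cv2.imwrite("pics/c4.png",cv2.resize(a["color"][170:290,290:410],(500,500),interpolation=2))
s=np.s_[205:268,325:380];Q=P[s];V=cv2.cvtColor(a["color"],cv2.COLOR_BGR2GRAY)[s]
m=(Q[...,2]>.055)&(Q[...,2]<.11)&(V>110)&(Q[...,0]>.605);A=Q[m];k=A.mean(0);print(len(A),A.min(0),A.max(0))
print("plane",k,np.linalg.lstsq(np.c_[A[:,:2]-k[:2],np.ones(len(A))],A[:,2],rcond=None)[0])
E
```

```text
clock: 7.9
tcp_pos: [0.5591, 0.2159, 0.2139]
orientation: [0.004, 0.014, 1.0, 0.001]
wrist_force: [0.9, 0.8, 0.5]
finger_gap: -0.0003
grip_force: 0.0
clock: 8.4
tcp_pos: [0.4571, 0.2184, 0.2298]
orientation: [0.001, 0.014, 1.0, 0.0]
wrist_force: [0.7, 0.1, -0.0]
finger_gap: 0.0002
grip_force: 0.0
245 [0.60519529 0.18384758 0.07160315] [0.66942172 0.24059873 0.08322066]
plane [0.63715751 0.21296878 0.07749362] [0.00509346 0.00155807 0.07749362]
```

View pics/c4.png

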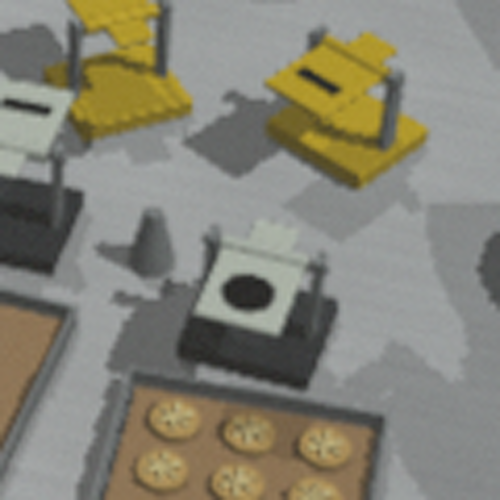

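The paddle at (250,290) now lies level on the tray's side with the black disc facing up (slope 0.005, face at z=0.0775). The stand, nozzle and neighbouring tags are in place, and the arm is clear. I'm handing in.

```bash
python3 -c "
from workcell import workorder
print(workorder.hand_in())"
```

```text
the job is handed in; nothing more can be done
None
```

The full tray's tag is flipped: its paddle lies level on the tray's side with the disc face up, the stand and the things near it look undisturbed in the last picture, and I handed the job in after about 8.5 s of robot time.

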